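Stroke the terminal levers shut

TASK

Run your fingertips lightly along the row of orange levers on the terminal strip with the blue end block, starting at the blue end, so that all five levers fold down flat one after another. Only touch them: do not pinch or lift the strip, press hard on it or shove it along the bench. Do not touch the strip with the white levers, and leave the other things where they are.

Things in the scene. Friction and masses are not known exactly. Their poses are not given: they have to be found in the camera images.
- strip: terminal strip to work on: loose on the bench, about 0.8 kg, 205 mm long, 40 wide; origin: centre of its underside. Its x axis runs along the row from the blue end block (30 mm long, centred at x = -82 mm, 40 mm high) to the black end clamp (x = +90, 38 high); z up. Between (x = -67 to +82) five grey terminals, each 30 mm long, tops 44 mm up, each with an orange lever on the line y = 0
- strip_lever1 (a joint): opening angle of orange lever 1 (1 is next to the blue block): 0 folded flat and shut, 0.85 to 1.2 at the start, hard stop 1.3. 24 mm long, 12 wide, 4 thick; hinge line across the strip at its x = -64.5 mm, 46 mm up, at the lever's end nearer the blue block. Light friction (0.25 N at the tip, 1.5 N pushed 4 mm above the hinge), no spring, stays put
- strip_lever2 (a joint): opening angle of orange lever 2 (1 is next to the blue block): 0 folded flat and shut, 0.85 to 1.2 at the start, hard stop 1.3. 24 mm long, 12 wide, 4 thick; hinge line across the strip at its x = -34.5 mm, 46 mm up, at the lever's end nearer the blue block. Light friction (0.25 N at the tip, 1.5 N pushed 4 mm above the hinge), no spring, stays put
- strip_lever3 (a joint): opening angle of orange lever 3 (1 is next to the blue block): 0 folded flat and shut, 0.85 to 1.2 at the start, hard stop 1.3. 24 mm long, 12 wide, 4 thick; hinge line across the strip at its x = -4.5 mm, 46 mm up, at the lever's end nearer the blue block. Light friction (0.25 N at the tip, 1.5 N pushed 4 mm above the hinge), no spring, stays put
- strip_lever4 (a joint): opening angle of orange lever 4 (1 is next to the blue block): 0 folded flat and shut, 0.85 to 1.2 at the start, hard stop 1.3. 24 mm long, 12 wide, 4 thick; hinge line across the strip at its x = 25.5 mm, 46 mm up, at the lever's end nearer the blue block. Light friction (0.25 N at the tip, 1.5 N pushed 4 mm above the hinge), no spring, stays put
- strip_lever5 (a joint): opening angle of orange lever 5 (1 is next to the blue block): 0 folded flat and shut, 0.85 to 1.2 at the start, hard stop 1.3. 24 mm long, 12 wide, 4 thick; hinge line across the strip at its x = 55.5 mm, 46 mm up, at the lever's end nearer the blue block. Light friction (0.25 N at the tip, 1.5 N pushed 4 mm above the hinge), no spring, stays put
- strip_tip1 (a point): free tip of orange lever 1, mid width and thickness (turns with the lever). Open, the lever stands up leaning towards the black clamp, tip at most 70 mm up; pushed towards the clamp it folds down on its terminal; shut, its top is 48 mm up and its tip 24 mm past its hinge
- strip_tip2 (a point): free tip of orange lever 2, mid width and thickness (turns with the lever). Open, the lever stands up leaning towards the black clamp, tip at most 70 mm up; pushed towards the clamp it folds down on its terminal; shut, its top is 48 mm up and its tip 24 mm past its hinge
- strip_tip3 (a point): free tip of orange lever 3, mid width and thickness (turns with the lever). Open, the lever stands up leaning towards the black clamp, tip at most 70 mm up; pushed towards the clamp it folds down on its terminal; shut, its top is 48 mm up and its tip 24 mm past its hinge
- strip_tip4 (a point): free tip of orange lever 4, mid width and thickness (turns with the lever). Open, the lever stands up leaning towards the black clamp, tip at most 70 mm up; pushed towards the clamp it folds down on its terminal; shut, its top is 48 mm up and its tip 24 mm past its hinge
- strip_tip5 (a point): free tip of orange lever 5, mid width and thickness (turns with the lever). Open, the lever stands up leaning towards the black clamp, tip at most 70 mm up; pushed towards the clamp it folds down on its terminal; shut, its top is 48 mm up and its tip 24 mm past its hinge
- spare: a second loose terminal strip of the same size and axes, but with a green end block and white levers, all open; not part of the job
- contactor: loose contactor, grey base with black top, 45 x 55 x 56 mm high; origin under its centre; a bystander
- relay: small loose relay, amber case on a black foot, 28 x 21 x 30 mm high, standing between the two strips; origin under its centre; a bystander
- screwdriver: loose screwdriver, green handle, 190 mm long, lying; a bystander
- pliers: loose pliers with red handles, about 165 mm long, 16 mm high, lying; a bystander
- controller: loose control unit, white case with a small display and orange keys, 110 x 150 x 45 mm high (48 mm over keys); origin under its centre; a bystander
- pencup: black cup with a yellow band and pens in it, 73 mm across, 95 mm high, 155 mm over the pens; origin under its centre; a bystander
Not all that is in view belongs to the job. What is shaped like the strip but brown is not meant.

How it is judged (in metres and radians):
On the way, in this order (a step that is already met when the one before it is completed fails the run):
1. orange lever 1 from the blue end is folded shut, with the fingertips at it (value of joint strip_lever1 below 0.2 rad and distance between the grasp point and strip_tip1 below 0.07 m).
2. orange lever 2 from the blue end is folded shut, with the fingertips at it (value of joint strip_lever2 below 0.2 rad and distance between the grasp point and strip_tip2 below 0.07 m).
3. orange lever 3 from the blue end is folded shut, with the fingertips at it (value of joint strip_lever3 below 0.2 rad and distance between the grasp point and strip_tip3 below 0.07 m).
4. orange lever 4 from the blue end is folded shut, with the fingertips at it (value of joint strip_lever4 below 0.2 rad and distance between the grasp point and strip_tip4 below 0.07 m).
5. orange lever 5 from the blue end is folded shut, with the fingertips at it (value of joint strip_lever5 below 0.2 rad and distance between the grasp point and strip_tip5 below 0.07 m).
At the end, for the whole second after the job is handed in: all five orange levers are within 0.2 rad of flat; their strip lies flat, at rest, within 20 mm of where it started; the other strip and the other things are within 20 mm of where they started (value of joint each of strip_lever1, strip_lever2, strip_lever3, strip_lever4, strip_lever5 below 0.2 rad and distance of each of strip, spare, contactor, relay, screwdriver, pliers, controller, pencup from where it was at the start of the episode below 0.02 m and angle between strip's own z axis and vertical below 0.05 rad and linear speed of strip below 0.01 m/s); the robot touches nothing.
It fails at once if the strip is lifted, tipped or shoved more than 20 mm (distance of strip from where it was at the start of the episode above 0.02 m or height (world z) of strip above 0.008 m or angle between strip's own z axis and vertical above 0.1 rad).
It fails at once if the strip or its levers are pressed or pinched with more than 25 N (contact force between the fingers and strip above 25 N).
It fails at once if the strip with the white levers is touched (contact force between any of the fingers, the arm and spare above 0.5 N).
It fails at once if another thing on the bench is moved more than 20 mm (distance of any of contactor, relay, screwdriver, pliers, controller, pencup from where it was at the start of the episode above 0.02 m).
It also fails if it takes over 38 s, if anything falls off the work surface, if the arm or the gripper's body presses on something with over 40 N, if the wrist force passes 120 N, or if a joint passes its speed limit or range.

ROBOT

A 6-joint arm with a two-finger parallel gripper is mounted at the origin on the work surface. World frame = base frame: x ahead of the robot, y to its left, z up, the work surface at z = 0. Lengths are in m, angles in degrees, forces in N, time in s.
With the tool pointing down it reaches from about 0.4 to 0.825 m from the base axis. Payload 7 kg.
Tool frame: the origin (TCP) lies midway between the tips of the shut fingers; the grasp point (between the pads) lies ctrl.grasp_offset behind it (ctrl.grasp_offset is the distance from the TCP to the grasp point, in m); z points along the fingers, y is the line along which they close (so a half turn about z gives the same grasp; the last joint's range is limited). The gripper opens to 88 mm and grips with 3 to 60 N. Pads are 19 mm wide; open, the fingers measure 130 mm over their backs; the gripper's body (78 mm by 193 mm) begins 47 mm behind the grasp point.
Start: joints at [-58.207, 20.546, 0.682, 0, -70.136, -16.507], TCP at [0.178, -0.651, 0.227] pointing down, gripper open.
Joint ranges: [-176.03, 176.03], [-82.01, 121.73], [-58.28, 71.71], [-173.87, 95.51], [-174.79, -0.11], [-173.66, 173.66]. Speed limits (degrees/s): [136.94, 136.94, 172.46, 180, 180, 180].

INTERFACE

Orientations are given as [roll, pitch, yaw] about the fixed x, y, z axes, in that order (R = Rz(yaw) Ry(pitch) Rx(roll)).
In Python, from plant import ctrl gives the robot as it stands. The module is installed in compiled form; this text tells all that it offers.
- The arm moves only by the tool send_rows, never from a script. Its argument "increments" is a list that holds one entry, the list of rows, each a list of 4 numbers: the shift along the world's x, y, z normalised to -1 to 1, where 1 is 0.2 m, then the turn about the world's z normalised to -1 to 1, where 1 is 1.5 rad. In form: [[[x, y, z, roll], ...]]. A call has 1 to 12 rows; each row is the pose to reach, as a shift and turn from the pose commanded when the call began; what a row does not reach only later rows make up. A row lasts 1/8 s, in which the tool goes at most 62.5 mm and 10.7 degrees, less where a joint would pass 70% of its speed; a pose out of reach is approached as far as the arm can. A call with a number of a shift or a turn outside -1 to 1 is refused whole. A call with a gripper value outside its range is refused whole. "jaw" is the opening, from 0 (shut) to 1 (fully open), set as the call begins (left out, the last holds). The fingers move at their own pace and stop on an object; the grip force is fixed at half the most. Time passes only in rows, so rows that repeat a pose let the fingers close. It gives the time, the measured TCP pose, the force, the opening and the grip force at its end, in the units of the state.
- ctrl.get_obs(): the state, without advancing time (a new reading comes with each control period).
- ctrl.snapshot(name): name is "side" or "top" or "wrist"; returns the picture (384x512x3 uint8, red, green, blue); there is no depth.
- ctrl.calibration(name): a dict with "mtx" (3x3 intrinsics, pixels), "eye" and "attitude" of the camera in the world. Camera axes: x right, y up, looking along -z (the intrinsics and any distortion apply to the point x, -y, -z); pixel columns grow to the right and rows downward; lengths in m; the calibration is good to about 2 mm. The wrist camera is an equidistant fisheye: a pixel r from the principal point sees the ray r / f radians off the axis. A picture is of the moment at which its call begins: read the wrist's pose just before it. calibration takes no time and is no camera call; for the wrist camera it gives the pose at the moment of the call.
- ctrl.close_job(): hands the job in; it is judged then, once.
Trained networks look in the newest picture that a camera, given by its name, has taken for a name from the list of things; names that differ only in an ending like _2 or _b are one class to them, and where a whole thing is asked for, a point or a joint stands for the part that bears it (a point fixed in the world has none). Each returns a list of dicts, best first, with "conf" (0 to 1); they miss things now and then, are a little off and sometimes report something else, mostly with a low value. They report only what shows in the picture. A call takes as long as a camera call. They do not tell look-alikes from the thing itself.
- ctrl.trace(thing, camera): "mask" (384x512 bool, what is visible of it) and "bbox" ([left, top, right, bottom] in pixels, round what is visible of it).
- ctrl.spot_point(thing, camera): "pixel" ([row, column] in pixels: a listed point, or the origin of a listed thing).
The state is a dict: "clock": time; "joint_pos": joint angles; "qvel": joint speeds; "tau": joint torques, N m; "tool_pos": TCP position; "orientation": TCP orientation; "force": force on the tool from outside, world axes, zero at the start; "moment": the same for the moment, N m; "opening": finger opening in m; "gripper_force": force on a finger pad.
Only numpy, scipy, OpenCV 4.12 (cv2) and the standard library are available. Lean on these libraries where they do the work, as an engineer would, in place of code of your own. Each camera call takes 0.05 s, during which the arm holds its last target. There are 200 camera calls.

## Working session

There is one attempt and no reset: what is moved stays moved. The work goes in short steps, Python scripts to look and compute and a tool call to move; the robot and the scene stay as the last step left them, time stands still between calls to the robot, and variables do not carry over. Pictures are saved under pics/ and viewed, at most 10 in all, crops included, and the job is handed in when it is done.

Besides the shell and the picture viewer there is one more tool, called after ">>>" as name(argument=value, ...), one argument or row to a line, values as JSON. send_rows: Moves the arm, as the interface text tells. Its arguments: {"type":"object","properties":{"increments":{"type":"array"},"jaw":{"type":"number"}},"required":["increments"]}

```bash
mkdir -p pics; cat > h.py <<'E'
import numpy as np, cv2
from plant import ctrl
def snap(cam,name):
    im=ctrl.snapshot(cam); cv2.imwrite(f'pics/{name}.png',im[:,:,::-1]); return im
def ray(cam,px,c=None):
    c=c or ctrl.calibration(cam); K=np.array(c['mtx']); r,q=px
    u=(q-K[0,2])/K[0,0]; v=(r-K[1,2])/K[1,1]
    if cam=='wrist':
        t=np.hypot(u,v); s=np.sin(t)/max(t,1e-9); d=np.array([u*s,-v*s,-np.cos(t)])
    else: d=np.array([u,-v,-1.])
    return np.array(c['eye'],float), d/np.linalg.norm(d)
def world(cam,px,R,c=None):
    e,d=ray(cam,px,c); return e,R@d
E
python3 - <<'E'
from h import *
a=snap('top','top0'); b=snap('side','side0')
for c in('top','side'): print(c,ctrl.calibration(c))
o=ctrl.get_obs(); print(o['clock'],o['tool_pos'],o['orientation'],o['opening'],ctrl.grasp_offset)
for cam in('top','side'):
  for t in ['strip','strip_tip1','strip_tip5','spare']:
    print(cam,t,[(np.round(d['pixel'],1).tolist(),round(d['conf'],2)) for d in ctrl.spot_point(t,cam)])
cv2.imwrite('pics/both.png',np.hstack([a,b])[:,:,::-1][:, :])
E
```

```text
top {'mtx': array([[398.47778665,   0.        , 254.90308766],
       [  0.        , 398.47778665, 192.94046494],
       [  0.        ,   0.        ,   1.        ]]), 'eye': array([0.46138001, 0.03484227, 1.20744988]), 'attitude': array([  2.55672669,  -1.27530167, -90.00224003])}
side {'mtx': array([[407.04243798,   0.        , 256.78500421],
       [  0.        , 407.04243798, 196.26182417],
       [  0.        ,   0.        ,   1.        ]]), 'eye': array([-0.11399457,  0.64820416,  0.85719842]), 'attitude': array([ 4.93238276e+01,  3.09977329e-02, -1.34268453e+02])}
0.1 [ 0.17783715 -0.65072223  0.2257208 ] [ 1.79916930e+02 -6.70229129e-03 -1.64718995e+02] 0.0877644477058995 0.0188
top strip [([180.9, 207.2], 0.82), ([267.0, 321.5], 0.8), ([122.0, 110.8], 0.69), ([255.6, 202.7], 0.59)]
top strip_tip1 [([287.1, 207.3], 0.61), ([198.4, 196.5], 0.59), ([136.9, 97.7], 0.59), ([257.5, 319.6], 0.58), ([286.1, 329.3], 0.58), ([187.2, 409.4], 0.58), ([279.0, 204.2], 0.57), ([257.6, 197.2], 0.54), ([298.8, 332.9], 0.51), ([115.4, 107.9], 0.48), ([265.0, 323.9], 0.47), ([144.1, 94.4], 0.47
[... 810 characters left out ...]
.84)]
side strip [([287.6, 271.9], 0.94), ([255.6, 95.3], 0.9), ([237.8, 221.4], 0.77), ([224.0, 359.1], 0.6)]
side strip_tip1 [([274.7, 273.0], 0.62), ([207.3, 349.6], 0.54), ([285.0, 290.9], 0.53), ([265.6, 94.7], 0.53), ([289.8, 301.3], 0.51), ([242.6, 92.9], 0.46), ([212.3, 359.9], 0.45), ([266.3, 264.2], 0.42), ([246.3, 95.2], 0.41), ([281.0, 280.9], 0.38), ([259.4, 96.6], 0.37)]
side strip_tip5 [([274.7, 273.0], 0.62), ([207.3, 349.6], 0.54), ([285.0, 290.9], 0.53), ([265.6, 94.7], 0.53), ([289.8, 301.3], 0.51), ([242.6, 92.9], 0.46), ([212.3, 359.9], 0.45), ([266.3, 264.2], 0.42), ([246.3, 95.2], 0.41), ([281.0, 280.9], 0.38), ([259.4, 96.6], 0.37)]
side spare [([179.1, 283.0], 0.67)]
```

View pics/top0.png

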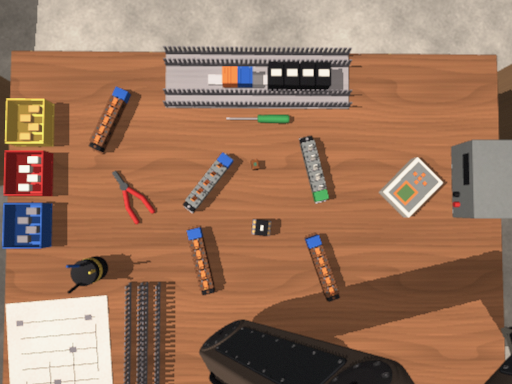

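View pics/side0.png

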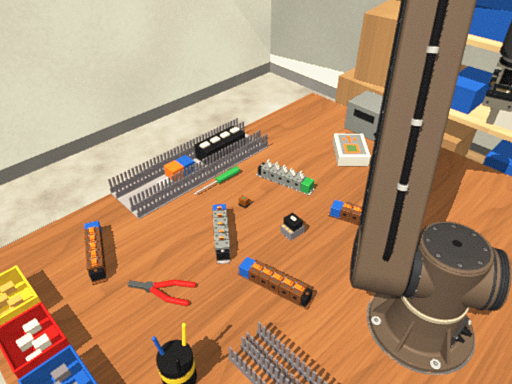

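```bash
python3 - <<'E'
from h import *
from scipy.spatial.transform import Rotation as Ro
import itertools
a=cv2.imread('pics/top0.png');b=cv2.imread('pics/side0.png')
cv2.imwrite('pics/crop.png',np.hstack([cv2.resize(a[145:220,175:240],(390,450),interpolation=cv2.INTER_CUBIC),cv2.resize(b[195:270,190:255],(390,450),interpolation=cv2.INTER_CUBIC)]))
def R(c):return Ro.from_euler('xyz',c['attitude'],degrees=True).as_matrix()
C={k:ctrl.calibration(k) for k in('top','side')}
def tri(p,q):
    e1,d1=world('top',p,R(C['top']),C['top']);e2,d2=world('side',q,R(C['side']),C['side'])
    s=np.linalg.lstsq(np.c_[d1,-d2],e2-e1,rcond=None)[0]
    x,y=e1+s[0]*d1,e2+s[1]*d2; return (x+y)/2,np.linalg.norm(x-y)
print('strip origin',tri((180.9,207.2),(237.8,221.4)))
ctrl.snapshot('top');
def proj(cam,P):
    c=C[cam];p=(np.asarray(P)-c['eye'])@R(c);K=c['mtx']
    return np.c_[K[1,2]-K[1,1]*p[:,1]/-p[:,2],K[0,2]+K[0,0]*p[:,0]/-p[:,2]]
# masks
M={}
for cam in('top','side'):
    if cam=='side': ctrl.snapshot('side')
    for d in ctrl.trace('strip',cam):
        m=d['mask']; r,c_=np.nonzero(m); print(cam,round(d['conf'],2),r.mean(),c_.mean(),m.sum())
        if abs(r.mean()-{'top':181,'side':236}[cam])<12 and abs(c_.mean()-{'top':207,'side':221}[cam])<12: M[cam]=m
np.savez('m.npz',**M)
# blue block colour centroid within mask, dark clamp
for cam,im in(('top',a),('side',b)):
    if cam not in M: continue
    m=cv2.dilate(M[cam].astype(np.uint8),np.ones((3,3)))>0
    h=cv2.cvtColor(im,cv2.COLOR_BGR2HSV); bl=m&(h[...,0]>100)&(h[...,0]<130)&(h[...,1]>140)
    print(cam,'blue',np.argwhere(bl).mean(0),bl.sum())
# fit pose: silhouette of hull boxes vs masks by filled convex hull
def sil(cam,x,y,yaw):
    out=np.zeros((384*4,512*4),np.uint8)
    for x0,x1,h in((-.097,-.067,.04),(-.067,.082,.044),(.082,.1025,.038)) :
        P=np.array(list(itertools.product((x0,x1),(-.02,.02),(0,h))))
        W=P@Ro.from_euler('z',yaw).as_matrix().T+[x,y,0]
        p=proj(cam,W)[:,::-1]*4+2
        cv2.fillConvexPoly(out,cv2.convexHull(p.astype(np.int32)),1)
    return cv2.resize(out.astype(np.float32),(512,384),interpolation=cv2.INTER_AREA)
from scipy.optimize import minimize
def cost(v,cams):
    return sum(np.abs(sil(c,*v[:2]/10,v[2])-M[c]).sum()/M[c].sum() for c in cams)
o=tri((180.9,207.2),(237.8,221.4))[0]
for cams in (list(M),)+tuple([c] for c in M):
    best=min((minimize(cost,[o[0]*10,o[1]*10,y0],args=(cams,),method='Nelder-Mead',options=dict(initial_simplex=np.array([o[0]*10,o[1]*10,y0])+np.array([[0,0,0],[.15,0,0],[0,.15,0],[0,0,.1]]))) for y0 in(2.3,2.5,2.7)),key=lambda r:r.fun)
    print(cams,best.x[:2]/10,np.degrees(best.x[2]),best.fun)
E
```

```text
strip origin (array([ 0.54990319,  0.15089297, -0.00917337]), np.float64(0.007025542278880365))
top 0.87 118.76541232986389 109.0 1249
top 0.82 266.15984015984014 321.4985014985015 1001
top 0.81 181.5148514851485 207.56633663366335 1010
side 0.87 282.20136307311026 276.0055762081784 1614
side 0.67 252.2564841498559 94.26705091258405 1041
side 0.66 211.95505617977528 345.3333333333333 534
side 0.59 233.03366583541148 220.57481296758104 802
top blue [159.888 224.88 ] 125
side blue [206.45945946 218.40540541] 37
['top', 'side'] [0.54936682 0.14777737] 142.11950120699797 0.17017388459544208
['top'] [0.54954597 0.14799162] 141.86499762901627 0.0645420792079208
['side'] [0.54884853 0.14841052] 142.56677628209917 0.09975062344139651
```

View pics/crop.png

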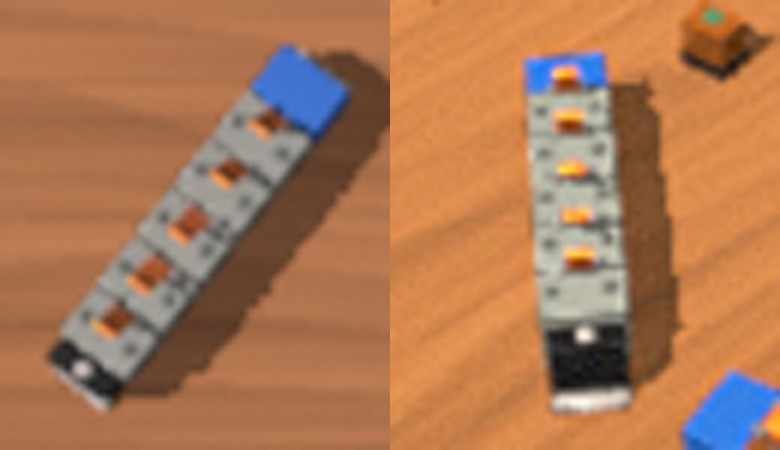

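Orange-lever candidates in the top picture, as (row, col): brown strips at (119,109), (262,202) and (267,322), and the grey strip at (181,208). The grey one fits: the crop shows grey terminals, a blue block at (160,225), a black clamp at the lower left, and five orange levers standing open. The spare, with the green block and white levers, is at (168,314).

Strip pose is about (0.5495, 0.148), with its x axis at 142°. I'll shut the jaw, turn +127° and travel high to a point above the blue block.

>>> send_rows(
  increments=[
    [[0.05,0.09,0,0.04],[0.13,0.22,0,0.09],[0.21,0.36,0,0.14],[0.29,0.5,0,0.2],[0.37,0.64,0,0.26],[0.45,0.78,0,0.31],[0.55,0.94,0,0.37]],
  ],
  jaw=0,
)

```text
clock: 1.58
tool_pos: [0.2884, -0.4615, 0.2268]
orientation: [-180.0, 0.0, -132.7]
force: [0.9, 0.4, -0.8]
opening: 0.0231
gripper_force: 0.0
```

>>> send_rows(
  increments=[
    [[0.08,0.14,0,0.06],[0.16,0.27,0,0.11],[0.24,0.4,0,0.16],[0.31,0.53,0,0.21],[0.39,0.66,0,0.26],[0.47,0.79,0,0.31],[0.55,0.94,0,0.37]],
  ],
)

```text
clock: 2.45
tool_pos: [0.3981, -0.2737, 0.2268]
orientation: [-180.0, 0.0, -100.9]
force: [-0.4, -0.1, 0.2]
opening: 0.0002
gripper_force: 0.0
```

>>> send_rows(
  increments=[
    [[0.08,0.14,0,0.06],[0.16,0.27,0,0.11],[0.24,0.4,0,0.16],[0.31,0.53,0,0.21],[0.39,0.66,0,0.26],[0.47,0.79,0,0.31],[0.55,0.94,0,0.37]],
  ],
)

```text
clock: 3.32
tool_pos: [0.5079, -0.0857, 0.2268]
orientation: [-180.0, -0.0, -69.1]
force: [-0.3, 0.1, -0.6]
opening: 0.0004
gripper_force: 0.0
```

>>> send_rows(
  increments=[
    [[0.08,0.14,0,0.06],[0.16,0.27,0,0.11],[0.24,0.4,0,0.16],[0.31,0.53,0,0.21],[0.39,0.66,0,0.26],[0.47,0.79,0,0.31],[0.53,0.91,0,0.364],[0.53,0.91,0,0.364],[0.53,0.91,0,0.364]],
  ],
)

```text
clock: 4.45
tool_pos: [0.6132, 0.095, 0.2265]
orientation: [180.0, 0.0, -38.0]
force: [0.7, -0.2, 0.1]
opening: 0.0005
gripper_force: 0.0
```

```bash
python3 - <<'E'
from h import *
from scipy.spatial.transform import Rotation as Ro
c=ctrl.calibration('wrist'); print(c, ctrl.get_obs()['tool_pos'])
im=snap('wrist','w0')
R=Ro.from_euler('xyz',c['attitude'],degrees=True).as_matrix()
K=c['mtx']
def proj(P):
    p=(np.asarray(P)-c['eye'])@R; th=np.arctan2(np.hypot(p[0],p[1]),-p[2]); n=np.hypot(p[0],p[1])
    return K[0,2]+K[0,0]*th*p[0]/n, K[1,2]-K[1,1]*th*p[1]/n
S=lambda x,y,z:np.array([.5494,.1479,0])+Ro.from_euler('z',142.1,degrees=True).apply([x,y,z])
big=cv2.resize(im[:,:,::-1],(768,576))
for x,y,z in [(-.097,-.02,.04),(-.097,.02,.04),(-.067,-.02,.044),(-.067,.02,.044),(.082,-.02,.044),(.082,.02,.044),(-.0645,0,.046),(-.0345,0,.046),(-.0045,0,.046),(.0255,0,.046),(.0555,0,.046)]:
    u,v=proj(S(x,y,z)); cv2.circle(big,(int(u*1.5),int(v*1.5)),3,(0,255,0),1)
u,v=proj([.6157,.0963,.05]); cv2.drawMarker(big,(int(u*1.5),int(v*1.5)),(255,0,255))
cv2.imwrite('pics/w0b.png',big)
E
```

```text
{'mtx': array([[297.31863964,   0.        , 250.24080141],
       [  0.        , 297.31863964, 193.73023173],
       [  0.        ,   0.        ,   1.        ]]), 'eye': array([0.67953528, 0.04297287, 0.38562605]), 'attitude': array([-1.81657841e+01,  2.87145021e-02, -1.27960414e+02])} [0.61321008 0.09499873 0.22652755]
```

View pics/w0b.png

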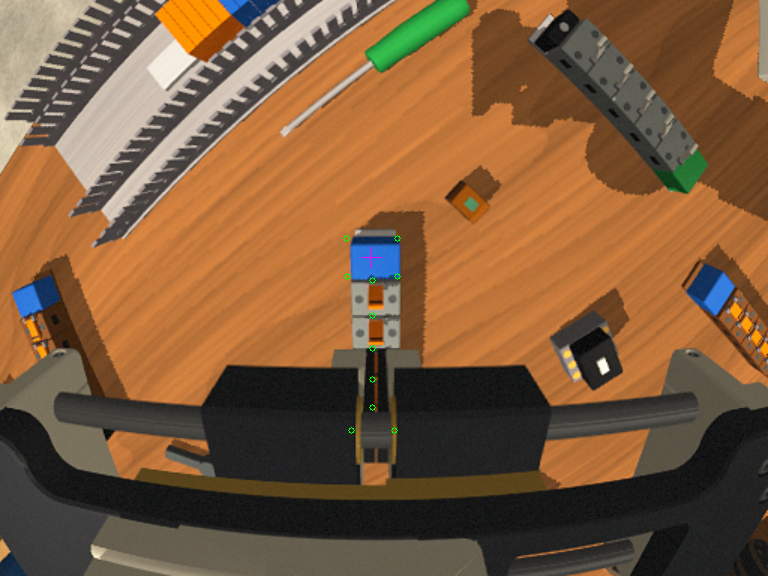

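```bash
python3 - <<'E'
import cv2
im=cv2.imread('pics/w0.png'); cv2.imwrite('pics/z.png',cv2.resize(im[150:330,190:310],(480,600)[:2],interpolation=cv2.INTER_CUBIC))
E
```

```text
(no output)
```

View pics/z.png

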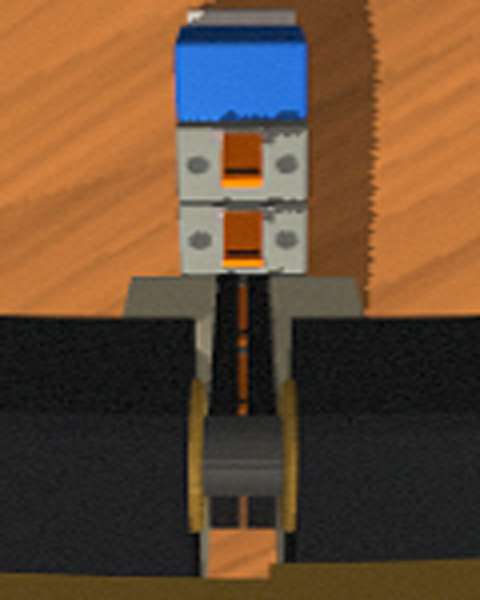

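The crop shows the blue block, levers 1 and 2 and the shut fingertips all on one line (col about 242). The spare and relay are well clear, so I'm descending behind lever 1.

>>> send_rows(
  increments=[
    [[0,0,-0.1,0],[0,0,-0.25,0],[0,0,-0.4,0],[0,0,-0.55,0],[0,0,-0.68,0],[0,0,-0.78,0],[0,0,-0.84,0],[0,0,-0.87,0],[0,0,-0.88,0],[0,0,-0.88,0]],
  ],
)

```text
clock: 5.75
tool_pos: [0.6143, 0.095, 0.0511]
orientation: [-180.0, -0.0, -38.0]
force: [0.5, -1.3, 0.9]
opening: 0.0003
gripper_force: 0.0
```

```bash
python3 - <<'E'
from h import *
im=snap('wrist','w1'); o=ctrl.get_obs(); print(o['tool_pos'],o['force'])
cv2.imwrite('pics/w1z.png',cv2.resize(im[100:330,160:340,::-1],(468,598),interpolation=cv2.INTER_CUBIC))
E
```

```text
[0.61431886 0.09506069 0.05121414] [-0.37647446  0.54402228 -0.47636317]
```

View pics/w1z.png

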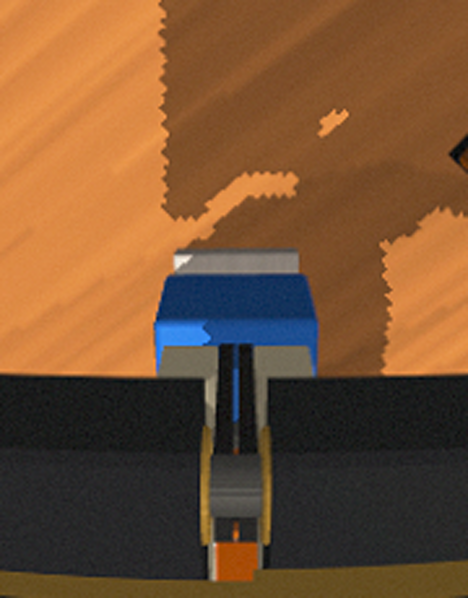

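The fingertips are over the blue block behind lever 1, with no contact. Now sweeping along the strip at about 40 mm/s.

>>> send_rows(
  increments=[
    [[-0.01,0.008,-0.003,0],[-0.03,0.023,-0.006,0],[-0.05,0.039,-0.006,0],[-0.07,0.055,-0.006,0],[-0.09,0.07,-0.006,0],[-0.11,0.086,-0.006,0],[-0.13,0.102,-0.006,0],[-0.15,0.117,-0.006,0],[-0.17,0.133,-0.006,0],[-0.19,0.148,-0.006,0]],
  ],
)

```text
clock: 7.05
tool_pos: [0.576, 0.1247, 0.0495]
orientation: [-180.0, -0.0, -38.0]
force: [0.1, -0.5, 0.7]
opening: 0.0003
gripper_force: 0.4
```

```bash
python3 - <<'E'
from h import *
im=snap('wrist','w2'); s=snap('side','s2'); o=ctrl.get_obs(); print(o['tool_pos'],o['force'])
cv2.imwrite('pics/c2.png',np.hstack([cv2.resize(im[100:330,160:340,::-1],(390,500),interpolation=cv2.INTER_CUBIC),cv2.resize(s[180:280,180:258,::-1],(390,500),interpolation=cv2.INTER_CUBIC)]))
E
```

```text
[0.57556657 0.12486033 0.0494541 ] [-0.36969556 -0.06438962  0.41115143]
```

View pics/c2.png

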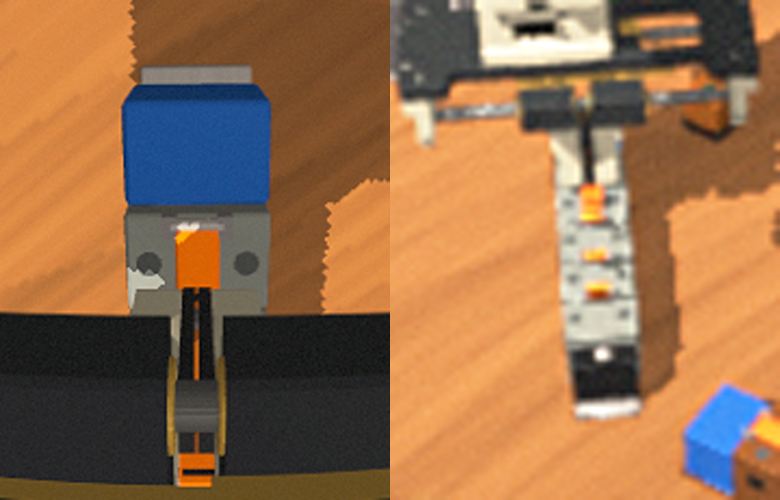

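Lever 1 is flat, lever 2 is going down, and the strip hasn't moved. Continuing.

>>> send_rows(
  increments=[
    [[-0.02,0.015,0,0],[-0.04,0.031,0,0],[-0.06,0.047,0,0],[-0.08,0.062,0,0],[-0.1,0.078,0,0],[-0.12,0.094,0,0],[-0.14,0.109,0,0],[-0.16,0.125,0,0],[-0.18,0.14,0,0],[-0.2,0.156,0,0],[-0.22,0.172,0,0],[-0.24,0.187,0,0]],
  ],
)

```text
clock: 8.65
tool_pos: [0.5279, 0.1622, 0.0495]
orientation: [-180.0, -0.0, -38.0]
force: [0.8, -0.9, 1.0]
opening: 0.0001
gripper_force: 0.3
```

>>> send_rows(
  increments=[
    [[-0.02,0.015,0,0],[-0.04,0.031,0,0],[-0.06,0.047,0,0],[-0.08,0.062,0,0],[-0.1,0.078,0,0],[-0.12,0.094,0,0],[-0.14,0.109,0,0],[-0.16,0.125,0,0],[-0.18,0.14,0,0],[-0.2,0.156,0,0],[-0.22,0.172,0,0],[-0.24,0.187,0,0]],
  ],
)

```text
clock: 10.15
tool_pos: [0.4796, 0.1995, 0.0493]
orientation: [180.0, 0.0, -38.0]
force: [-0.5, -0.8, -0.4]
opening: 0.0005
gripper_force: 0.0
```

>>> send_rows(
  increments=[
    [[-0.02,0.015,0,0],[-0.04,0.031,0,0],[-0.04,0.031,0.02,0],[-0.04,0.031,0.1,0],[-0.04,0.031,0.25,0],[-0.04,0.031,0.4,0],[-0.02,0.031,0.55,0],[-0.02,0.031,0.7,0],[-0.02,0.031,0.8,0],[-0.02,0.031,0.8,0]],
  ],
)

```text
clock: 11.4
tool_pos: [0.4768, 0.206, 0.2113]
orientation: [-179.8, -0.0, -38.0]
force: [0.1, 0.1, -0.2]
opening: 0.0004
gripper_force: 0.0
```

```bash
python3 - <<'E'
from h import *
s=snap('side','s3'); t=snap('top','t3'); o=ctrl.get_obs(); print(o['clock'],o['tool_pos'],o['force'])
cv2.imwrite('pics/c3.png',np.hstack([cv2.resize(t[145:220,175:240,::-1],(390,450),interpolation=cv2.INTER_CUBIC),cv2.resize(s[195:270,190:255,::-1],(390,450),interpolation=cv2.INTER_CUBIC)]))
E
```

```text
11.5 [0.47570175 0.20532659 0.2091749 ] [-0.42707639 -0.67387008 -0.86465416]
```

View pics/c3.png

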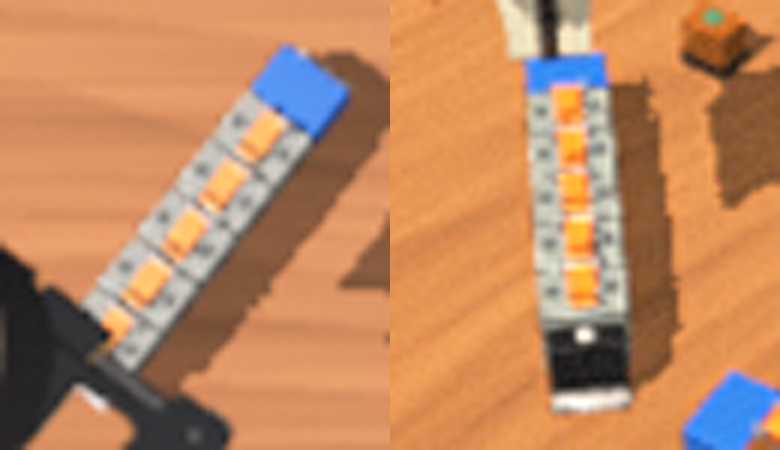

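All five levers lie flat, the strip is where it was, and the arm is clear.

```bash
python3 -c "
from plant import ctrl
print(ctrl.close_job())"
```

```text
the job is handed in; nothing more can be done
None
```

All five orange levers were folded flat in order from the blue end, the strip showed no movement in the pictures, nothing else was touched, and the job was handed in at about 11.5 s; the hand-in returned no verdict.

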